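# Free the seized cam clamp and take out the collared shaft foot

### The arm

A 6-joint arm with a two-finger parallel gripper is mounted at the origin on the work surface. World frame = base frame: x ahead of the robot, y to its left, z up, the work surface at z = 0. Lengths are in mm, angles in degrees, forces in N, time in s.
With the tool pointing down it reaches from about 300 to 850 mm from the base axis. Payload 4.2 kg.
Tool frame: the origin (TCP) lies midway between the tips of the shut fingers; the grasp point (between the pads) lies 19 mm behind it; z points along the fingers, y is the line along which they close (so a half turn about z gives the same grasp; the last joint's range is limited). The gripper opens to 91 mm and grips with 3 to 60 N. Pads are 32 mm wide; open, the fingers measure 118 mm over their backs; the gripper's body (76 mm by 178 mm) begins 60 mm behind the grasp point.
Start: joints at [-77.693, 18.312, 89.639, -0, 72.044, -1.146], TCP at [133.775, -559.238, 213.976] pointing down, gripper open.
Joint ranges: [-177.97, 177.97], [-48.28, 115.42], [12.27, 149.76], [-77.06, 257.06], [2.81, 150.46], [-146.56, 146.56]. Speed limits (degrees/s): [147.25, 147.25, 180, 180, 180, 180].

### API

Orientations are given as [roll, pitch, yaw] about the fixed x, y, z axes, in that order (R = Rz(yaw) Ry(pitch) Rx(roll)).
In Python, from workcell import env gives the robot as it stands.
- The arm moves only by the shell command python3 -m jog 'ROWS' [FORCE]. ROWS is a JSON object of lists of equal length, an entry for each row: "jaw": the finger opening in mm, from 0 to 91.2; "slide": the shift along the tool's x, y, z in units of 30 mm (1.0 is 30 mm), a list of three; "spin": the turn about the tool's z in units of 8 degrees (1.0 is 8 degrees). In form: {"jaw": [jaw, ...], "slide": [[dx, dy, dz], ...], "spin": [spin, ...]}. A call has 1 to 10 rows; each row shifts and turns the commanded pose from where the row before left it, along the tool's axes as they then stand; what a row does not reach is not made up. A row lasts 1/10 s, in which the tool goes at most 50 mm and 8.59 degrees, less where a joint would pass 70% of its speed; a pose out of reach is approached as far as the arm can. A call is refused whole if a number of a shift passes 1 or a number of a turn 1, either way. A call with a gripper value outside its range is refused whole. The fingers move at their own pace and stop on an object; FORCE is the grip in N (left out, the last holds). Time passes only in rows, so rows that do not move let the fingers close. It gives the time, the measured TCP pose, the force, the opening and the grip force at its end, in the units of the state.
- env.state(): the state, without advancing time (a new reading comes with each control period).
- env.grab_frame(name): name is "scene" or "top" or "wrist"; returns the picture (384x512x3 uint8, red, green, blue); there is no depth.
- env.camera_model(name): a dict with "fx", "fy", "cx", "cy" (pixels), "camera_from_world" (4x4, takes a point from world to camera coordinates). Camera axes: x right, y up, looking along -z (the intrinsics and any distortion apply to the point x, -y, -z); pixel columns grow to the right and rows downward; lengths in mm; the calibration is good to about 2 mm. A picture is of the moment at which its call begins: read the wrist's pose just before it. camera_model takes no time and is no camera call; for the wrist camera it gives the pose at the moment of the call.
- env.job_done(): hands the job in; it is judged then, once.
The state is a dict: "time_s": time; "qpos": joint angles; "qvel": joint speeds; "effort": joint torques, N m; "ee_pos": TCP position; "ee_rot": TCP orientation; "force": force on the tool from outside, world axes, zero at the start; "torque": the same for the moment, N m; "gripper_width": finger opening in mm; "gripper_force": force on a finger pad.
Only numpy, scipy, OpenCV 4.12 (cv2) and the standard library are available. Lean on these libraries where they do the work, as an engineer would, in place of code of your own. Each camera call takes 0.05 s, during which the arm holds its last target. There are 200 camera calls.

### The job

The T-handle of the cam clamp is seized with old glue: rock it to and fro in small, growing arcs, easing back whenever it binds so that the plastic handle is never strained, until it breaks free, then turn it anticlockwise until the clamp is fully open. Lift the copper-collared shaft foot out of the clamp, stand it gently upright on the cork pad and let go, leaving the clamp open and the other things on the shelf where they are.

Things in the scene. Friction and masses are not known exactly. Their poses are not given: they have to be found in the camera images.
- clamp: plywood board 110 x 245 x 18 mm screwed to the pine shelf, carrying a cam clamp; origin on the underside, z up. Its y axis is the clamping line: the cam's pivot at y = -55 mm, the shaft foot at y = +60 mm in a fixed walnut vee (54 mm high, the shaft's far side, up to y = +117 mm). Nothing on it but the handle and the foot stands higher than 54 mm above the shelf
- knob (a joint): turn of the wooden cam below the T-handle about its upright pivot, rad, positive anticlockwise from above; near 0 at the start. 1.1 or more is fully open; dead stops at -0.40 and 1.40. Seized: it binds solid at 0.06 to 0.18 rad either way. Each swing to its bind (0.25 Nm on the way) gives the next swing back about 0.12 rad more; freed by one to -0.34 or beyond, it turns at 0.1 Nm and stays put
- handle (a joint): elastic wind-up of the plastic T-handle on its stud, against the cam, rad, same sense as the knob: 0.125 rad per Nm put on the handle, 0 when let go. The handle's own turn is knob + handle. It cracks at 0.12 rad either way (about 1 Nm); a skilled hand reverses at about 0.07
- handle_grip (a point): grip point of the black T-handle, on the pivot axis, 80 mm above the shelf; its x axis runs along the T-bar, z up. The bar is 64 mm long, 14 mm thick and 28 mm high (61 to 89 mm above the shelf), with a round hub below it, 26 mm across. It turns with the handle
- jaw (a joint): how far the sliding hook jaw has drawn back from the collar, m: 0 clamped, 14 mm x (1 - cos knob), so about 8 mm at knob = 1.1. Clamped, its steel plate hooks 4 mm over the rim of the collar and holds the foot down
- foot: the work: lower end of an ash shaft, 28 mm thick and 114 mm long, standing upright, its lowest 22 mm in a copper collar 40 mm across; 0.17 kg. Origin at the centre of its underside, z along the shaft. At the start it stands on the clamp's board, 18 mm above the shelf, between vee and jaw
- foot_grip (a point): point on the axis of the shaft foot, 88 mm above its underside, a good height to grip
- pad: square cork pad, 140 x 140 x 6 mm, fixed to the shelf beside the clamp on either side; origin at the centre of its underside, so its top is 6 mm above the origin
- face: loose mallet face, white plastic disc with blue stripes, 64 mm across, 12 mm thick, lying on the shelf at the other side; bystander. Origin at the centre of its underside
- collar: spare copper collar, ring 40 mm across, 22 mm high, standing loose beyond the clamp; bystander. Origin at the centre of its underside. Farther off, at the far left of the shelf, a fixed walnut stand holds three upright ash shafts, 270 mm high
- gauge: brass depth gauge, bar 110 x 18 x 14 mm with a thin rod across it (110 mm), lying loose on the robot's side of the clamp; bystander. Origin at the centre of its underside

How it is judged (in metres and radians):
On the way, in this order (a step that is already met when the one before it is completed fails the run):
1. the knob is rocked back: swung clockwise past 0.2 rad with the foot still clamped (value of joint knob below -0.2 rad and distance of foot from where it was at the start of the episode below 0.01 m), for 0.02 s.
2. the knob breaks free: turned anticlockwise past 0.5 rad (value of joint knob above 0.5 rad and distance of foot from where it was at the start of the episode below 0.01 m), for 0.05 s.
3. the clamp is fully open (knob past 1.05 rad) with the foot still standing in it (value of joint knob above 1.05 rad and distance of foot from where it was at the start of the episode below 0.01 m), for 0.2 s.
At the end, for the whole second after the job is handed in: The foot stands upright (within 0.08 rad) and at rest on the cork pad, its axis within 45 mm of the pad's centre, let go, and the clamp is still open (knob beyond 1.0 rad) (horizontal distance between foot and pad below 0.045 m and z of foot in the frame of pad between 0.003 and 0.01 m and angle between foot's own z axis and vertical below 0.08 rad and linear speed of foot below 0.01 m/s and contact force between the fingers and foot below 0.1 N and value of joint knob above 1 rad); the robot touches nothing.
It fails at once if the T-handle is strained: wound up by more than 0.12 rad (about 1 Nm) either way (value of joint handle above 0.12 rad or value of joint handle below -0.12 rad).
It fails at once if the shaft foot is tipped by more than 0.5 rad (angle between foot's own z axis and vertical above 0.5 rad).
It fails at once if the foot is banged down on the pad (more than 40 N) (contact force between foot and pad above 40 N).
It fails at once if the mallet face, the spare collar or the depth gauge is moved by more than 15 mm (distance of any of face, collar, gauge from where it was at the start of the episode above 0.015 m).
It also fails if it takes over 72 s, if anything falls off the work surface, if the arm or the gripper's body presses on something with over 40 N, if the wrist force passes 120 N, or if a joint passes its speed limit or range.

## Working session

There is one attempt and no reset: what is moved stays moved. The work goes in short steps, Python scripts to look and compute and a shell command to move; the robot and the scene stay as the last step left them, time stands still between calls to the robot, and variables do not carry over. Pictures are saved under pics/ and viewed, at most 10 in all, crops included, and the job is handed in when it is done.

```bash
ls; mkdir -p pics
python3 - <<'E'
from workcell import env
import cv2,numpy as np
s=env.state();print({k:np.round(v,2) for k,v in s.items()})
for n in("scene","top"):
    f=env.grab_frame(n);cv2.imwrite(f"pics/{n}0.png",f[:,:,::-1])
    m=env.camera_model(n);print(n,{k:np.round(v,3).tolist() for k,v in m.items()})
E
```

```text
pics
{'time_s': np.float64(0.0), 'qpos': array([-77.69,  18.35,  89.71,  -0.  ,  72.04,  -1.15]), 'qvel': array([-0.03,  0.03, -0.09,  0.01,  0.02, -0.01]), 'effort': array([ -0.  , -41.25, -23.2 ,   0.07,   0.05,  -0.  ]), 'ee_pos': array([ 133.65, -558.73,  213.13]), 'ee_rot': array([-179.9 ,   -0.  ,   13.46]), 'force': array([-0.66,  0.12,  0.17]), 'torque': array([ 0.02,  0.04, -0.  ]), 'gripper_force': np.float64(0.0), 'gripper_width': np.float64(91.49)}
scene {'fx': 444.381, 'fy': 444.381, 'cx': 256.828, 'cy': 190.021, 'camera_from_world': [[0.637, 0.771, 0.012, -348.096], [-0.525, 0.423, 0.739, 231.22], [0.564, -0.477, 0.674, -1404.805], [0.0, 0.0, 0.0, 1.0]]}
top {'fx': 417.861, 'fy': 417.861, 'cx': 261.117, 'cy': 195.602, 'camera_from_world': [[-0.013, -1.0, 0.004, 7.745], [0.993, -0.013, 0.114, -570.236], [-0.114, 0.005, 0.993, -949.143], [0.0, 0.0, 0.0, 1.0]]}
```

View pics/scene0.png

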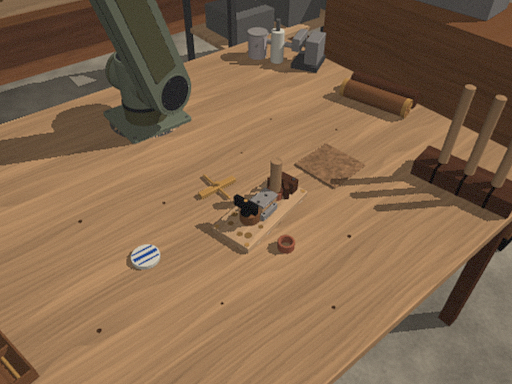

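View pics/top0.png

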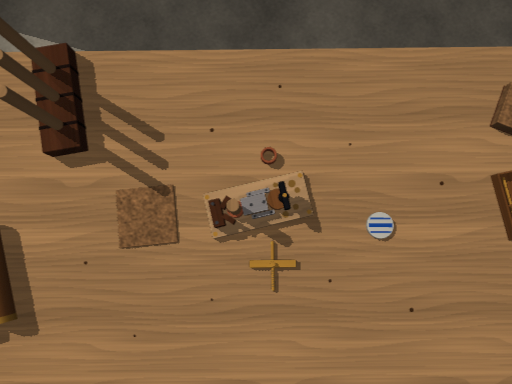

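The scene view shows the clamp mid-table, handle at about (245,205), foot at (276,175), and pad at (330,165). In the top view the black bar is near (285,195), the shaft top (233,206), the pad centre (147,217), the gauge (273,264), the collar (268,156) and the face (380,225).

```bash
cat > h.py <<'E'
import numpy as np,cv2
def ray(m,u,v,z):
    T=np.array(m["camera_from_world"]);R=T[:3,:3];t=T[:3,3]
    d=R.T@np.array([(u-m["cx"])/m["fx"],-(v-m["cy"])/m["fy"],-1]);c=-R.T@t
    return c+d*(z-c[2])/d[2]
def proj(m,p):
    T=np.array(m["camera_from_world"]);q=T[:3,:3]@p+T[:3,3]
    return np.array([m["cx"]+m["fx"]*q[0]/-q[2],m["cy"]-m["fy"]*q[1]/-q[2]])
E
python3 - <<'E'
from workcell import env
from h import *
im=cv2.imread("pics/top0.png");m=env.camera_model("top")
# pad
hsv=cv2.cvtColor(im,cv2.COLOR_BGR2HSV)
b=np.zeros(im.shape[:2],np.uint8);b[165:230,262:310]=1
blk=((im.max(2)<40)&(b>0)).astype(np.uint8)
n,l,st,c=cv2.connectedComponentsWithStats(blk)
for i in range(1,n):
    if st[i,4]>30:
        ys,xs=np.where(l==i);r=cv2.minAreaRect(np.c_[xs,ys].astype(np.float32))
        P=np.array([ray(m,u,v,89)[:2] for u,v in cv2.boxPoints(r)]);print("blk",st[i],r,np.round(P,1).tolist(),P.mean(0))
print("wood/pad samples",im[217,147],im[217,190],im[190,120],im[206,233],im[200,233])
g=cv2.GaussianBlur(im,(5,5),0);pm=((g[:,:,2]<135)).astype(np.uint8);pm[:,:105]=0;pm[:,190:]=0;pm[:175]=0;pm[260:]=0
n,l,st,c=cv2.connectedComponentsWithStats(pm);i=1+st[1:,4].argmax();ys,xs=np.where(l==i);r=cv2.minAreaRect(np.c_[xs,ys].astype(np.float32));P=np.array([ray(m,u,v,6)[:2] for u,v in cv2.boxPoints(r)]);print("pad",r,P.round(1).tolist(),P.mean(0))
print("foot guess",ray(m,233,206,132))
A=cv2.resize(im[150:250,190:320],None,fx=6,fy=6,interpolation=cv2.INTER_CUBIC)
cv2.imwrite("pics/c1.png",A[:600,:780])
s=cv2.imread("pics/scene0.png");cv2.imwrite("pics/c2.png",cv2.resize(s[145:255,190:320],None,fx=5,fy=5,interpolation=cv2.INTER_CUBIC))
E
```

```text
blk [279 182  11  28 170] ((283.3231201171875, 195.58462524414062), (27.78377914428711, 9.426640510559082), 82.87498474121094) [[592.9, -34.8], [595.3, -55.7], [533.8, -62.0], [531.4, -41.4]] [563.35434564 -48.47431291]
wood/pad samples [ 47  77 110] [ 68 104 141] [ 56  89 126] [ 69 108 144] [ 70 108 145]
pad ((144.5825958251953, 210.43759155273438), (73.79194641113281, 71.02208709716797), 83.8844985961914) [[622.2, 376.8], [638.6, 206.2], [461.3, 185.7], [445.7, 353.1]] [541.93107959 280.44455376]
foot guess [537.64300512  60.32742437 132.        ]
```

View pics/c1.png

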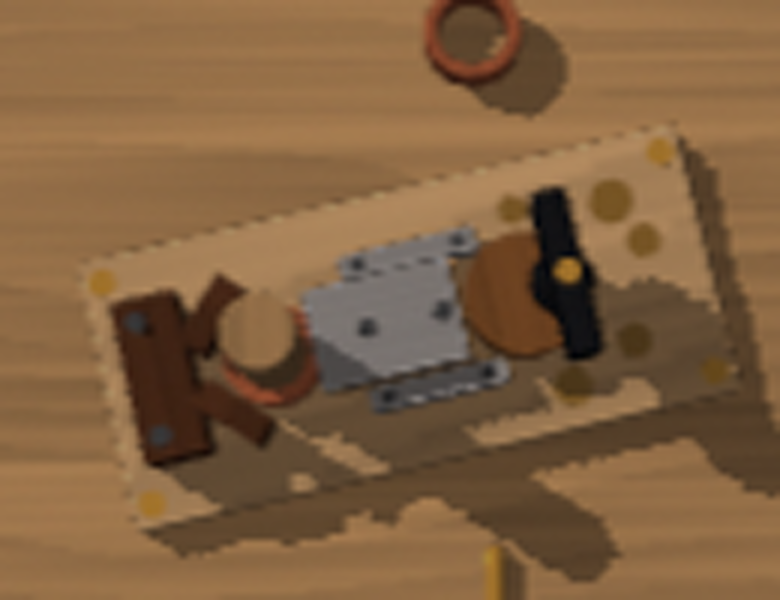

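View pics/c2.png

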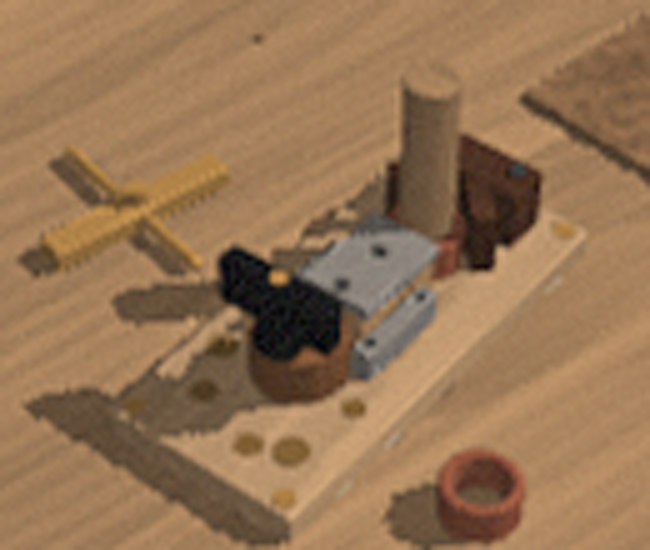

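The crops show the stud at about (284.2,194.6) in the top view and the shaft top at (232.4,204.7). In the scene view they are at (245.6,200.0) and (275.8,160.2). The bar lies roughly across the clamp line, at a yaw of about 11–13°.

```bash
cat >> h.py <<'E'
def tri(ms,us):
    C=[];D=[]
    for m,u in zip(ms,us):
        a=ray(m,*u,0);b=ray(m,*u,100);d=(b-a)/np.linalg.norm(b-a);C.append(a);D.append(d)
    A=sum(np.eye(3)-np.outer(d,d) for d in D);B=sum((np.eye(3)-np.outer(d,d))@c for c,d in zip(C,D))
    p=np.linalg.solve(A,B);return p,[np.linalg.norm((np.eye(3)-np.outer(d,d))@(p-c)) for c,d in zip(C,D)]
E
python3 - <<'E'
from workcell import env
from h import *
t,s=env.camera_model("top"),env.camera_model("scene")
print("stud",tri([t,s],[(284.2,194.6),(245.6,200.0)]),ray(t,284.2,194.6,92),ray(s,245.6,200,92))
print("foot",tri([t,s],[(232.4,204.7),(275.8,160.2)]),ray(t,232.4,204.7,132),ray(s,275.8,160.2,132))
P=np.array([ray(t,u,v,6)for u,v in[(116,190),(174,186),(177,244),(119,247)]]);print("pad t",P.round(),P.mean(0))
P=np.array([ray(s,u,v,6)for u,v in[(295,165),(326,145.5),(364,163),(334,185.5)]]);print("pad s",P.round(),P.mean(0))
c=np.array([(85,262),(672,125),(738,388),(140,522)]);c=(c+.5)/6-.5+[190,150]
P=np.array([ray(t,*u,18)[:2] for u in c]);print(P.round(),P.mean(0)); d=P[0]-P[1]+P[3]-P[2];print("clamp y dir deg",np.degrees(np.arctan2(-d[0],d[1])))
b=[ray(t,*((np.array(u)+.5)/6-.5+[190,150]),89) for u in[(550,188),(583,357)]];d=b[0]-b[1];print("bar",b,np.degrees(np.arctan2(d[1],d[0])),np.linalg.norm(d),(b[0]+b[1])/2)
E
```

```text
stud (array([565.69833162, -50.44941697,  87.30363378]), [np.float64(0.15416015961181684), np.float64(0.1541601596117832)]) [565.05922476 -50.28520314  92.        ] [569.65496214 -53.3696905   92.        ]
foot (array([540.25847677,  61.3054359 , 130.40097761]), [np.float64(0.4712339272217735), np.float64(0.471233927221773)]) [540.40436058  61.57421399 132.        ] [541.48166898  59.5146865  132.        ]
pad t [[591. 350.   6.]
 [599. 211.   6.]
 [460. 202.   6.]
 [455. 340.   6.]] [526.3499149  275.56409722   6.        ]
pad s [[475. 196.   6.]
 [466. 328.   6.]
 [589. 351.   6.]
 [601. 217.   6.]] [532.76813665 272.94001361   6.        ]
[[ 579.  137.]
 [ 632.  -98.]
 [ 526. -121.]
 [ 476.  115.]] [553.24679355   8.29500938]
clamp y dir deg 12.207793015538982
bar [array([596.10727379, -44.50638842,  89.        ]), array([533.17810216, -55.46814179,  89.        ])] 9.881315692575106 63.87676165150018 [564.64268798 -49.9872651   89.        ]
```

```bash
python3 -m jog '{"jaw":[50,50,50,50,50,50,50,50,50,50],"slide":[[0.5,-0.36,0],[1,-0.73,0],[1,-0.73,0],[1,-0.73,0],[1,-0.73,0],[1,-0.73,0],[1,-0.73,0],[1,-0.73,0],[1,-0.73,0],[1,-0.73,0]],"spin":[0,0,0,0,0,0,0,0,0,0]}'
python3 -m jog '{"jaw":[50,50,50,50,50,50,50,50,50,50],"slide":[[1,-0.73,0],[1,-0.73,0],[1,-0.73,0],[1,-0.73,0],[1,-0.73,0],[1,-0.73,0],[1,-0.73,0],[0.9,-0.73,0],[0.5,-0.3,0],[0,0,0]],"spin":[0,0,0,0,0,0,0,0,0,0]}'
python3 - <<'E'
from workcell import env
from h import *
print(env.state()["ee_pos"],env.state()["ee_rot"],env.state()["torque"])
m=env.camera_model("wrist");f=env.grab_frame("wrist");cv2.imwrite("pics/w1.png",f[:,:,::-1])
print("pred stud",proj(m,np.array([565.2,-50,89])),"foot",proj(m,np.array([540.4,61,132])))
for a in (-32,32): print(proj(m,np.array([565.2+a*.982,-50+a*.19,89])))
E
```

```text
time_s: 1.1
ee_pos: [363.2, -288.3, 213.9]
ee_rot: [-180.0, -0.0, 13.5]
force: [0.8, -0.2, 0.1]
gripper_width: 50.2
gripper_force: 0.0
time_s: 2.1
ee_pos: [565.5, -51.0, 213.4]
ee_rot: [-180.0, 0.0, 13.6]
force: [-0.0, -1.0, -0.2]
gripper_width: 49.9
gripper_force: 0.0
[565.46837381 -50.96122565 213.43911189] [-1.79977105e+02  2.67744167e-02  1.36258544e+01] [0.04977469 0.02252627 0.03692786]
pred stud [250.47323241 191.41130585] foot [105.44105662 201.46818871]
[248.95453428 224.69153974]
[252.0728869  156.35702151]
```

View pics/w1.png

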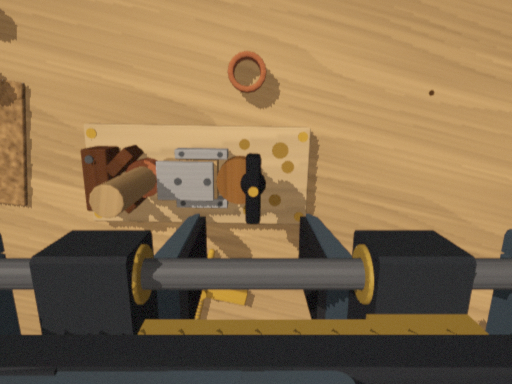

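The wrist view shows the black bar upright at (253,154–222), aligned with the tool, the foot top near (107,198) and the spare collar at (247,72). I'll measure it precisely next.

Run:
```python
from workcell import env
from h import *
m=env.camera_model("wrist");im=cv2.imread("pics/w1.png")
b=((im.max(2)<60)).astype(np.uint8);b[:148]=0;b[226:]=0;b[:,:235]=0;b[:,275:]=0
ys,xs=np.where(b);
for lo,hi in((154,166),(206,220)):
    k=(ys>=lo)&(ys<hi);print(lo,xs[k].mean(),xs[k].min(),xs[k].max(),ray(m,xs[k].mean(),ys[k].mean(),89))
print(ys.min(),ys.max());a=ray(m,253,ys.min(),89);c=ray(m,253,ys.max()+1,89);print(a,c,(a+c)/2)
print("foot",ray(m,107,198,132))
```

```text
154 252.60377358490567 246 259 [592.64811658 -46.46704402  89.        ]
206 252.43298969072166 246 259 [545.0092608  -57.75706481  89.        ]
154 223
[597.72786393 -45.60717975  89.        ] [534.16145443 -60.90896596  89.        ] [565.94465918 -53.25807285  89.        ]
foot [542.53761712  58.88968856 132.        ]
```

```bash
python3 -m jog '{"jaw":[50,50,50,50,50,50,40,30,24,24],"slide":[[0,0.03,0.6],[0,0,1],[0,0,1],[0,0,1],[0,0,0.9],[0,0,0.5],[0,0,0],[0,0,0],[0,0,0],[0,0,0]],"spin":[0,0,0,0,0,0,0,0,0,0]}' 10
python3 -c "
from workcell import env
print(env.state()['torque'],env.state()['force'],env.state()['qpos'])"
python3 -m jog '{"jaw":[20,17,14,12,10,8],"slide":[[0,0,0],[0,0,0],[0,0,0],[0,0,0],[0,0,0],[0,0,0]],"spin":[0,0,0,0,0,0]}' 8
python3 -c "
from workcell import env
print(env.state()['torque'],env.state()['force'])"
```

```text
time_s: 3.15
ee_pos: [565.7, -54.2, 65.2]
ee_rot: [179.9, -0.1, 13.4]
force: [-0.6, 0.4, 0.5]
gripper_width: 24.0
gripper_force: 0.0
[-0.00712459  0.00479511 -0.02705039] [-0.57819269  0.37840696  0.45400997] [-6.62601127e+00  2.52579458e+01  1.02382422e+02 -1.25274445e-02
  5.22225475e+01  6.99437694e+01]
time_s: 3.75
ee_pos: [564.8, -51.7, 64.6]
ee_rot: [-179.8, -0.0, 13.4]
force: [-2.3, 6.7, 5.5]
gripper_width: 14.1
gripper_force: 8.0
[ 1.30947357  0.24902078 -0.00866181] [-2.3344428   6.72314256  5.4506248 ]
```

```bash
python3 -m jog '{"jaw":[8,8,8],"slide":[[0,-0.08,0],[0,0,0],[0,0,0]],"spin":[0,0,0]}' 8
python3 -m jog '{"jaw":[6,4,4],"slide":[[0,0,0],[0,0,0],[0,0,0]],"spin":[0,0,0]}' 50
python3 -c "
from workcell import env
print(env.state()['torque'],env.state()['force'],env.state()['ee_rot'])"
```

```text
time_s: 4.05
ee_pos: [564.7, -51.4, 64.5]
ee_rot: [180.0, -0.0, 13.4]
force: [-1.8, 1.2, 5.8]
gripper_width: 13.9
gripper_force: 8.0
time_s: 4.35
ee_pos: [564.7, -51.5, 64.6]
ee_rot: [-180.0, -0.0, 13.4]
force: [-1.3, 0.8, 6.1]
gripper_width: 13.8
gripper_force: 50.0
[ 0.30151877  0.26842602 -0.03272734] [-1.33178571  0.84778486  6.05866764] [-1.79998836e+02 -4.64533596e-02  1.34299406e+01]
```

```bash
cat > st.py <<'E'
from workcell import env
import numpy as np
s=env.state();print("Tz %.3f yaw %.2f windup~%.3f"%(s['torque'][2],s['ee_rot'][2],-.125*s['torque'][2]),np.round(s['force'],1),round(float(s['time_s']),2))
E
python3 -m jog '{"jaw":[4,4,4],"slide":[[0,0,0],[0,0,0],[0,0,0]],"spin":[-0.2,-0.2,-0.2]}'|grep none; python3 st.py
python3 -m jog '{"jaw":[4],"slide":[[0,0,0]],"spin":[0]}'|grep none; python3 st.py
```

```text
Tz -0.280 yaw 18.25 windup~0.035 [-1.2  0.8  5.7] 4.65
Tz -0.295 yaw 18.21 windup~0.037 [-0.3  1.   5.2] 4.75
```

```bash
python3 -m jog '{"jaw":[4],"slide":[[0,0,0]],"spin":[-0.15]}'|grep none; python3 st.py
python3 -m jog '{"jaw":[4],"slide":[[0,0,0]],"spin":[-0.15]}'|grep none; python3 st.py
```

```text
Tz -0.353 yaw 19.40 windup~0.044 [-0.4  0.8  5.8] 4.85
Tz -0.542 yaw 20.59 windup~0.068 [-1.4  1.8  5.2] 4.95
```

```bash
python3 -m jog '{"jaw":[4,4,4,4,4,4,4],"slide":[[0,0,0],[0,0,0],[0,0,0],[0,0,0],[0,0,0],[0,0,0],[0,0,0]],"spin":[0.3,0.3,0.3,0.3,0.3,0.3,0.3]}'|grep none; python3 st.py
python3 -m jog '{"jaw":[4],"slide":[[0,0,0]],"spin":[0.15]}'|grep none; python3 st.py
```

```text
Tz 0.350 yaw 3.82 windup~-0.044 [-1.2  2.7  6.4] 5.65
Tz 0.424 yaw 2.64 windup~-0.053 [-1.   2.4  6.1] 5.75
```

```bash
python3 -m jog '{"jaw":[4],"slide":[[0,0,0]],"spin":[0.1]}'|grep none; python3 st.py
python3 -m jog '{"jaw":[4],"slide":[[0,0,0]],"spin":[0.06]}'|grep none; python3 st.py
```

```text
Tz 0.479 yaw 1.89 windup~-0.060 [-0.6  3.2  6.4] 5.85
Tz 0.504 yaw 1.44 windup~-0.063 [-0.5  2.   5.6] 5.95
```

```bash
python3 -m jog '{"jaw":[4],"slide":[[0,0,0]],"spin":[0.1]}'|grep none; python3 st.py; python3 -m jog '{"jaw":[4],"slide":[[0,0,0]],"spin":[0]}'|grep none; python3 st.py
```

```text
Tz 0.610 yaw 0.65 windup~-0.076 [-1.8  2.4  5.7] 6.05
Tz 0.640 yaw 0.67 windup~-0.080 [-1.1  2.5  5.8] 6.15
```

```bash
python3 -m jog '{"jaw":[4,4,4,4,4,4,4],"slide":[[0,0,0],[0,0,0],[0,0,0],[0,0,0],[0,0,0],[0,0,0],[0,0,0]],"spin":[-0.3,-0.3,-0.3,-0.3,-0.3,-0.3,-0.3]}'|grep none; python3 st.py
python3 -m jog '{"jaw":[4],"slide":[[0,0,0]],"spin":[-0.2]}'|grep none; python3 st.py
```

```text
Tz -0.155 yaw 17.43 windup~0.019 [-1.5  1.9  5.8] 6.85
Tz -0.339 yaw 18.99 windup~0.042 [0.  0.4 5.1] 6.95
```

```bash
python3 -m jog '{"jaw":[4],"slide":[[0,0,0]],"spin":[-0.15]}'|grep none; python3 st.py
```

```text
Tz -0.328 yaw 20.15 windup~0.041 [-0.6  0.4  5.2] 7.05
```

```bash
python3 -m jog '{"jaw":[4,4],"slide":[[0,0,0],[0,0,0]],"spin":[-0.15,-0.15]}'|grep none; python3 st.py
```

```text
Tz -0.305 yaw 22.54 windup~0.038 [-0.7  0.5  5.5] 7.25
```

```bash
python3 -m jog '{"jaw":[4,4],"slide":[[0,0,0],[0,0,0]],"spin":[-0.15,-0.1]}'|grep none; python3 st.py
```

```text
Tz -0.322 yaw 24.54 windup~0.040 [-1.   0.4  4.9] 7.45
```

Knob is now about 0.155 rad.

```bash
python3 -m jog '{"jaw":[4],"slide":[[0,0,0]],"spin":[-0.15]}'|grep none; python3 st.py;  python3 -m jog '{"jaw":[4],"slide":[[0,0,0]],"spin":[-0.1]}'|grep none; python3 st.py
```

```text
Tz -0.337 yaw 25.74 windup~0.042 [0.1 1.  5.7] 7.55
Tz -0.402 yaw 26.52 windup~0.050 [-1.8  0.9  5.7] 7.65
```

```bash
python3 -m jog '{"jaw":[4],"slide":[[0,0,0]],"spin":[-0.1]}'|grep none; python3 st.py
```

```text
Tz -0.496 yaw 27.30 windup~0.062 [-1.1  0.7  5.1] 7.75
```

```bash
python3 -m jog '{"jaw":[4],"slide":[[0,0,0]],"spin":[-0.06]}'|grep none; python3 st.py; python3 -m jog '{"jaw":[4,4,4,4,4,4,4,4,4,4],"slide":[[0,0,0],[0,0,0],[0,0,0],[0,0,0],[0,0,0],[0,0,0],[0,0,0],[0,0,0],[0,0,0],[0,0,0]],"spin":[0.33,0.33,0.33,0.33,0.33,0.33,0.33,0.33,0.33,0.33]}'|grep none; python3 st.py
python3 -m jog '{"jaw":[4],"slide":[[0,0,0]],"spin":[0.15]}'|grep none; python3 st.py
```

```text
Tz -0.605 yaw 27.76 windup~0.076 [-0.8  0.6  5.8] 7.85
Tz 0.413 yaw 1.39 windup~-0.052 [-1.   2.8  5.6] 8.85
Tz 0.349 yaw 0.23 windup~-0.044 [-1.5  3.8  6.3] 8.95
```

```bash
python3 -m jog '{"jaw":[4],"slide":[[0,0,0]],"spin":[0.15]}'|grep none; python3 st.py
```

```text
Tz 0.339 yaw -0.94 windup~-0.042 [-0.8  2.4  5.4] 9.05
```

Knob is at −0.208 and still running.

```bash
python3 -m jog '{"jaw":[4,4],"slide":[[0,0,0],[0,0,0]],"spin":[0.15,0.1]}'|grep none; python3 st.py
```

```text
Tz 0.368 yaw -2.94 windup~-0.046 [-1.1  2.5  5.6] 9.25
```

```bash
python3 -m jog '{"jaw":[4],"slide":[[0,0,0]],"spin":[0.12]}'|grep none; python3 st.py
```

```text
Tz 0.360 yaw -3.90 windup~-0.045 [-1.1  1.1  6.2] 9.35
```

```bash
python3 -m jog '{"jaw":[4],"slide":[[0,0,0]],"spin":[0.12]}'|grep none; python3 st.py
```

```text
Tz 0.484 yaw -4.85 windup~-0.061 [-0.8  3.   5.2] 9.45
```

```bash
python3 -m jog '{"jaw":[4],"slide":[[0,0,0]],"spin":[0.1]}'|grep none; python3 st.py; python3 -m jog '{"jaw":[4,4,4,4,4,4,4,4,4,4],"slide":[[0,0,0],[0,0,0],[0,0,0],[0,0,0],[0,0,0],[0,0,0],[0,0,0],[0,0,0],[0,0,0],[0,0,0]],"spin":[-0.4,-0.4,-0.4,-0.4,-0.4,-0.4,-0.4,-0.4,-0.4,-0.4]}'|grep none; python3 st.py
python3 -m jog '{"jaw":[4,4,4],"slide":[[0,0,0],[0,0,0],[0,0,0]],"spin":[-0.15,-0.15,-0.15]}'|grep none; python3 st.py
```

```text
Tz 0.547 yaw -5.62 windup~-0.068 [-0.7  3.4  5.6] 9.55
Tz -0.333 yaw 26.41 windup~0.042 [-1.2  0.2  5.7] 10.55
Tz -0.267 yaw 29.91 windup~0.033 [-0.6  0.3  5.6] 10.85
```

```bash
python3 -m jog '{"jaw":[4,4],"slide":[[0,0,0],[0,0,0]],"spin":[-0.15,-0.15]}'|grep none; python3 st.py
```

```text
Tz -0.334 yaw 32.32 windup~0.042 [-1.6  0.4  4.6] 11.05
```

```bash
python3 -m jog '{"jaw":[4],"slide":[[0,0,0]],"spin":[-0.15]}'|grep none; python3 st.py
```

```text
Tz -0.348 yaw 33.51 windup~0.043 [-1.3  0.6  5. ] 11.15
```

```bash
python3 -m jog '{"jaw":[4],"slide":[[0,0,0]],"spin":[-0.1]}'|grep none; python3 st.py
```

```text
Tz -0.452 yaw 34.27 windup~0.057 [-0.8 -0.4  5.6] 11.25
```

```bash
python3 -m jog '{"jaw":[4],"slide":[[0,0,0]],"spin":[-0.1]}'|grep none; python3 st.py; python3 -m jog '{"jaw":[4,4,4,4,4,4,4,4,4,4],"slide":[[0,0,0],[0,0,0],[0,0,0],[0,0,0],[0,0,0],[0,0,0],[0,0,0],[0,0,0],[0,0,0],[0,0,0]],"spin":[0.5,0.5,0.5,0.5,0.5,0.5,0.5,0.5,0.5,0.5]}'|grep none; python3 st.py
python3 -m jog '{"jaw":[4,4],"slide":[[0,0,0],[0,0,0]],"spin":[0.15,0.15]}'|grep none; python3 st.py
```

```text
Tz -0.582 yaw 35.06 windup~0.073 [-1.1 -0.   5.4] 11.35
Tz 0.319 yaw -5.00 windup~-0.040 [-1.1  1.7  5.9] 12.35
Tz 0.376 yaw -7.27 windup~-0.047 [-0.8  2.9  5.7] 12.55
```

```bash
python3 -m jog '{"jaw":[4],"slide":[[0,0,0]],"spin":[0.15]}'|grep none; python3 st.py
```

```text
Tz 0.328 yaw -8.47 windup~-0.041 [-1.3  3.4  6.2] 12.65
```

```bash
python3 -m jog '{"jaw":[4],"slide":[[0,0,0]],"spin":[0.15]}'|grep none; python3 st.py
```

```text
Tz 0.225 yaw -9.68 windup~-0.028 [-1.9  1.8  5.6] 12.75
```

```bash
python3 -m jog '{"jaw":[4],"slide":[[0,0,0]],"spin":[0.1]}'|grep none; python3 st.py
```

```text
Tz 0.215 yaw -10.48 windup~-0.027 [-1.2  3.6  6. ] 12.85
```

```bash
python3 -m jog '{"jaw":[4,4,4,4,4,4,4,4,4,4],"slide":[[0,0,0],[0,0,0],[0,0,0],[0,0,0],[0,0,0],[0,0,0],[0,0,0],[0,0,0],[0,0,0],[0,0,0]],"spin":[-0.3,-0.4,-0.5,-0.5,-0.5,-0.5,-0.5,-0.5,-0.5,-0.5]}'|grep none; python3 st.py
```

```text
Tz -0.116 yaw 27.26 windup~0.015 [-0.1  0.4  6.1] 13.85
```

```bash
python3 -m jog '{"jaw":[4,4,4,4,4,4,4],"slide":[[0,0,0],[0,0,0],[0,0,0],[0,0,0],[0,0,0],[0,0,0],[0,0,0]],"spin":[-0.4,-0.4,-0.4,-0.4,-0.4,-0.4,-0.4]}'|grep none; python3 st.py
python3 -m jog '{"jaw":[4,4,4,4,4,4,4,4,4,4],"slide":[[0,0,0],[0,0,0],[0,0,0],[0,0,0],[0,0,0],[0,0,0],[0,0,0],[0,0,0],[0,0,0],[0,0,0]],"spin":[-0.4,-0.4,-0.4,-0.45,-0.45,-0.45,-0.45,-0.45,-0.45,-0.45]}'|grep none; python3 st.py
```

```text
Tz -0.146 yaw 49.65 windup~0.018 [ 0.3 -0.1  5.4] 14.55
Tz -0.061 yaw 84.47 windup~0.008 [ 1.6 -0.9  3.8] 15.55
```

```bash
python3 -m jog '{"jaw":[4,4,4,4,30,50,60,60],"slide":[[0,0,0],[0,0,0],[0,0,0],[0,0,0],[0,0,0],[0,0,0],[0,0,0],[0,0,0]],"spin":[0,0,0,0,0,0,0,0]}'|tail -2; python3 st.py
python3 -m jog '{"jaw":[60,60,60,60,60],"slide":[[0,0,-0.4],[0,0,-1],[0,0,-1],[0,0,-1],[0,0,-0.4]],"spin":[0,0,0,0,0]}'; python3 st.py
python3 - <<'E'
from workcell import env
from h import *
m=env.camera_model("wrist");f=env.grab_frame("wrist");cv2.imwrite("pics/w2.png",f[:,:,::-1])
print("pred foot",proj(m,np.array([540.3,60.7,132])))
E
```

```text
gripper_width: 42.9
gripper_force: 0.0
Tz -0.018 yaw 84.33 windup~0.002 [ 0.2 -0.5 -0.5] 16.35
time_s: 16.85
ee_pos: [566.0, -51.6, 181.8]
ee_rot: [179.6, 0.0, 84.3]
force: [0.5, 0.3, -0.8]
gripper_width: 60.1
gripper_force: 0.0
Tz -0.016 yaw 84.33 windup~0.002 [ 0.5  0.3 -0.8] 16.85
pred foot [191.46910477  44.53683922]
```

View pics/w2.png

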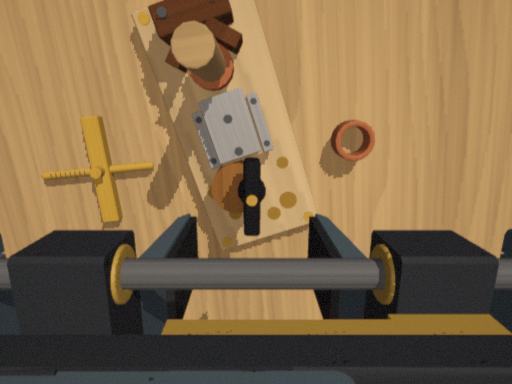

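The foot top is at (193,45), as predicted. The bar now lies at (252,160–233), with the jaw drawn back from the collar, so the clamp is open.

```bash
python3 -m jog '{"jaw":[60,60,60,60,60,60],"slide":[[0.4,-0.13,0],[0.91,-0.3,0],[0.91,-0.3,0],[0.91,-0.3,0],[0.51,-0.17,0],[0,0,0]],"spin":[0,0,0,0,0,0]}'
python3 - <<'E'
from workcell import env
from h import *
m=env.camera_model("wrist");f=env.grab_frame("wrist");cv2.imwrite("pics/w3.png",f[:,:,::-1])
print("pred foot",proj(m,np.array([540.5,60.7,132])),proj(m,np.array([540.5,60.7,40])))
E
```

```text
time_s: 17.5
ee_pos: [538.1, 62.5, 176.6]
ee_rot: [-179.8, 0.0, 84.5]
force: [0.5, -0.6, 0.5]
gripper_width: 59.9
gripper_force: 0.0
pred foot [256.04783289 219.19335702] [255.23138315 189.17533087]
```

View pics/w3.png

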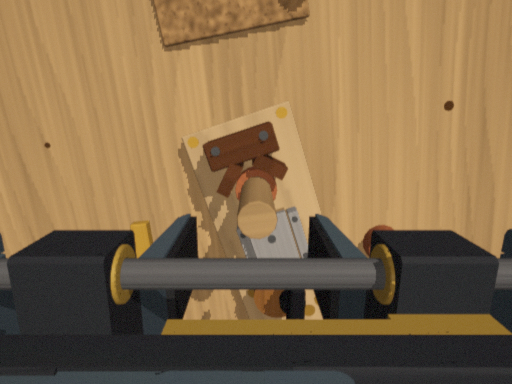

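The foot top is at (257,218), centred between the fingers to within 2–3 mm.

```bash
python3 -m jog '{"jaw":[60,60,60,60,60,60],"slide":[[-0.06,0.08,0.3],[0,0,0.8],[0,0,0.8],[0,0,0.7],[0,0,0.3],[0,0,0]],"spin":[0,0,0,0,0,0]}'
python3 -m jog '{"jaw":[50,42,36,32,29,27],"slide":[[0,0,0],[0,0,0],[0,0,0],[0,0,0],[0,0,0],[0,0,0]],"spin":[0,0,0,0,0,0]}' 5;python3 st.py
```

```text
time_s: 18.15
ee_pos: [540.9, 57.6, 89.3]
ee_rot: [-179.8, 0.1, 84.3]
force: [0.1, 0.4, 0.7]
gripper_width: 59.8
gripper_force: 0.0
time_s: 18.75
ee_pos: [541.2, 58.8, 91.1]
ee_rot: [-180.0, 0.0, 84.3]
force: [-2.0, 0.0, 2.5]
gripper_width: 27.7
gripper_force: 5.0
Tz -0.039 yaw 84.34 windup~0.005 [-2.   0.   2.5] 18.75
```

```bash
python3 -m jog '{"jaw":[20,20,20],"slide":[[0,0,0],[0,0,0],[0,0,0]],"spin":[0,0,0]}' 25;python3 st.py
python3 -m jog '{"jaw":[20,20,20,20],"slide":[[0,0,-0.15],[0,0,-0.3],[0,0,-0.3],[0,0,0]],"spin":[0,0,0,0]}';python3 st.py
```

```text
time_s: 19.05
ee_pos: [541.2, 58.8, 91.1]
ee_rot: [-180.0, 0.0, 84.3]
force: [-2.0, 0.6, 4.8]
gripper_width: 27.3
gripper_force: 25.0
Tz 0.041 yaw 84.33 windup~-0.005 [-2.   0.6  4.8] 19.05
time_s: 19.45
ee_pos: [543.0, 58.7, 115.1]
ee_rot: [179.8, -0.0, 84.3]
force: [0.4, 0.7, -1.7]
gripper_width: 28.0
gripper_force: 25.0
Tz -0.020 yaw 84.34 windup~0.002 [ 0.4  0.7 -1.7] 19.45
```

```bash
python3 -m jog '{"jaw":[20,20,20],"slide":[[0,0,-0.6],[0,0,-0.6],[0,0,-0.3]],"spin":[0,0,0]}'|grep pos
python3 -m jog '{"jaw":[20,20,20,20,20,20,20,20,20,20],"slide":[[0.3,-0.05,0],[0.7,-0.11,0],[0.9,-0.14,0],[0.9,-0.14,0],[0.9,-0.14,0],[0.9,-0.14,0],[0.9,-0.14,0],[0.9,-0.14,0],[0.5,-0.08,0],[0.2,-0.02,0]],"spin":[0,0,0,0,0,0,0,0,0,0]}'
python3 - <<'E'
from workcell import env
from h import *
im=[]
for n in("top","scene"):
    f=env.grab_frame(n)[:,:,::-1]
    im.append(f[150:260,90:330] if n=="top" else f[90:250,190:430])
cv2.imwrite("pics/p1.png",cv2.resize(np.vstack(im),None,fx=2.2,fy=2.2,interpolation=cv2.INTER_CUBIC))
print(env.state()["ee_pos"])
E
```

```text
ee_pos: [542.5, 58.7, 159.9]
time_s: 20.75
ee_pos: [529.1, 275.3, 157.4]
ee_rot: [-179.9, 0.0, 84.4]
force: [0.3, -0.1, -2.5]
gripper_width: 27.4
gripper_force: 25.0
[529.52280667 274.12152112 157.78526931]
```

View pics/p1.png

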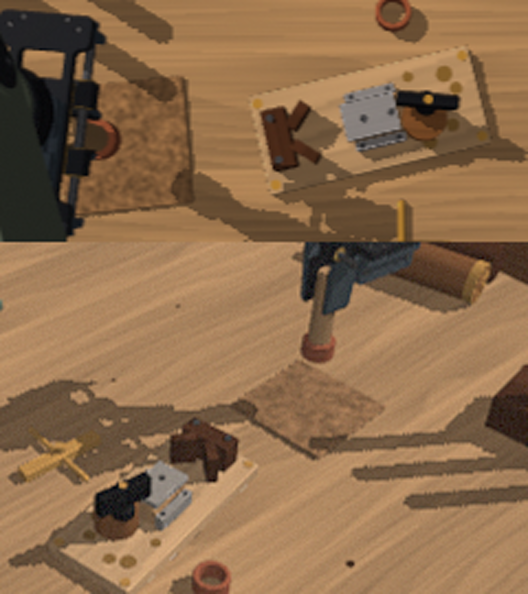

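The foot hangs upright above the pad (the collar is at (318,345) in the crop) and the clamp stands open. I'll lower it now.

```bash
python3 -m jog '{"jaw":[20,20,20,20,20,20],"slide":[[0,0,0.4],[0,0,0.7],[0,0,0.7],[0,0,0.4],[0,0,0.2],[0,0,0]],"spin":[0,0,0,0,0,0]}'|grep -E 'pos|force:'
python3 -m jog '{"jaw":[20,20,20],"slide":[[0,0,0.05],[0,0,0.04],[0,0,0]],"spin":[0,0,0]}'|grep -E 'pos|force:'
```

```text
ee_pos: [529.6, 273.2, 85.6]
force: [-0.2, -0.5, -0.7]
gripper_force: 25.0
ee_pos: [530.1, 274.1, 84.3]
force: [-0.9, 0.3, -0.7]
gripper_force: 25.0
```

```bash
python3 -m jog '{"jaw":[20,20,20],"slide":[[0,0,0.04],[0,0,0.03],[0,0,0]],"spin":[0,0,0]}'|grep -E 'pos|force:'
```

```text
ee_pos: [529.7, 273.9, 81.5]
force: [-0.5, -0.2, -1.2]
gripper_force: 25.0
```

```bash
python3 -m jog '{"jaw":[20,20,20],"slide":[[0,0,0.03],[0,0,0.03],[0,0,0]],"spin":[0,0,0]}'|grep -E 'pos|force:'
```

```text
ee_pos: [529.7, 273.9, 79.7]
force: [-0.2, 0.5, -2.1]
gripper_force: 25.0
```

```bash
python3 -m jog '{"jaw":[20,20,20],"slide":[[0,0,0.03],[0,0,0.02],[0,0,0]],"spin":[0,0,0]}'|grep -E 'pos|force:'
```

```text
ee_pos: [529.9, 274.0, 79.1]
force: [-2.0, -0.8, 4.4]
gripper_force: 25.0
```

```bash
python3 -m jog '{"jaw":[20,20,20],"slide":[[0,0,0.03],[0,0,0],[0,0,0]],"spin":[0,0,0]}'|grep -E 'pos|force:'
```

```text
ee_pos: [530.0, 274.1, 79.1]
force: [-2.6, -0.7, 9.5]
gripper_force: 25.0
```

```bash
python3 -m jog '{"jaw":[20,20],"slide":[[0,0,-0.03],[0,0,0]],"spin":[0,0]}' 5|grep -E 'pos|force:'
python3 -m jog '{"jaw":[28,30,34,40,50,60,60,60],"slide":[[0,0,0],[0,0,0],[0,0,0],[0,0,0],[0,0,0],[0,0,0],[0,0,0],[0,0,0]],"spin":[0,0,0,0,0,0,0,0]}' 3
python3 -m jog '{"jaw":[60,60,60,60,60,60,60],"slide":[[0,0,-0.3],[0,0,-0.8],[0,0,-1],[0,0,-1],[0,0,-1],[0,0,-0.5],[0,0,0]],"spin":[0,0,0,0,0,0,0]}'
python3 - <<'E'
from workcell import env
from h import *
f=env.grab_frame("wrist")[:,:,::-1];g=env.grab_frame("scene")[:,:,::-1]
cv2.imwrite("pics/e1.png",np.hstack([cv2.resize(f,(400,300)),cv2.resize(g[90:260,190:417],(400,300))]))
E
```

```text
ee_pos: [529.9, 274.1, 79.0]
force: [-2.4, -1.0, 6.3]
gripper_force: 5.0
time_s: 23.95
ee_pos: [529.9, 273.9, 78.3]
ee_rot: [180.0, 0.0, 84.3]
force: [-0.5, -0.4, 0.4]
gripper_width: 60.1
gripper_force: 0.0
time_s: 24.65
ee_pos: [531.2, 274.6, 219.8]
ee_rot: [179.7, -0.2, 84.3]
force: [0.5, -0.3, 0.2]
gripper_width: 60.1
gripper_force: 0.0
```

View pics/e1.png

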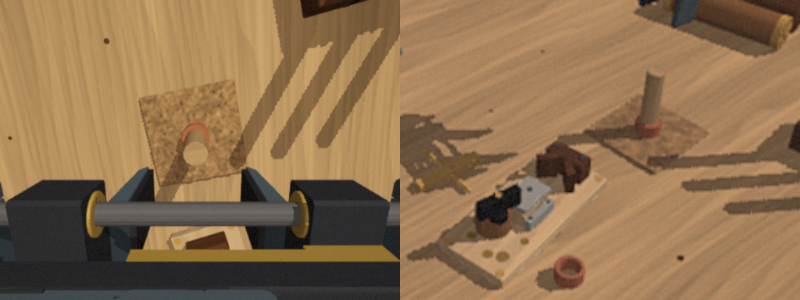

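The foot stands upright near the pad's centre: collar at (195,133) in the left view, and (650,127) in the right. The clamp is open, and the gripper is clear.

```bash
python3 -c "
from workcell import env
print(env.job_done())"
```

```text
the job is handed in; nothing more can be done
None
```

The job is handed in with no verdict returned: the seized handle broke free after three rocking cycles at about 0.64 Nm or less, the clamp is open (knob about 1.23 rad by estimate), the foot stands upright near the centre of the cork pad, and the gripper is clear after about 25 s.

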